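# Prop the detector cell with the lab jack, then fit its sleeve

### The arm

A 6-joint arm with a two-finger parallel gripper is mounted at the origin on the work surface. World frame = base frame: x ahead of the robot, y to its left, z up, the work surface at z = 0. Lengths are in mm, angles in rad, forces in N, time in s.
With the tool pointing down it reaches from about 350 to 875 mm from the base axis. Payload 4.2 kg.
Tool frame: the origin (TCP) lies at the very end of the fingers, on their centre line; the grasp point (between the pads) lies 19 mm behind it; z points along the fingers, y is the direction in which the jaws open and shut (so a half turn about z gives the same grasp; the last joint's range is limited). The gripper opens to 85 mm and grips with 20 to 120 N. Pads are 22 mm wide; open, the fingers measure 114 mm over their backs; the gripper's body (76 mm by 85 mm) begins 54 mm behind the grasp point. The pads swing forward as they close: fully open they stand 13 mm farther back than shut.
Start: joints at [1.379, 0.385, 0.008, 0, -1.194, -0.259], TCP at [272.27, 562.555, 231.312] pointing down, gripper open.
Joint ranges: [-3.14, 3.14], [-1.21, 2.06], [-1.07, 1.41], [-3.16, 2.05], [-2.99, -0.16], [-3.1, 3.1]. Speed limits (rad/s): [2.79, 2.79, 3.14, 3.14, 3.14, 3.14].

### API

Orientations are given as a unit quaternion [x, y, z, w].
In Python, from bench import arm, optics, job gives the robot as it stands.
- The arm moves only by the tool send_rows, never from a script. Its argument "steps" is a list that holds one entry, the list of rows, each a list of 5 numbers: the shift along the tool's x, y, z in cm, then the turn about the tool's z in rad, then the opening, from 0 (shut) to 1 (fully open). A call has 1 to 10 rows; each row shifts and turns the pose as measured when the row begins, along the tool's axes as they then stand; what a row does not reach is not made up. A row lasts 1/12 s, in which the tool goes at most 41.7 mm and 7.16 degrees, less where a joint would pass 70% of its speed; a pose out of reach is approached as far as the arm can. A call with a gripper value outside its range is refused whole. The fingers move at their own pace and stop on an object; the grip force is fixed at half the most. Time passes only in rows, so rows that do not move let the fingers close. It gives the time, the measured TCP pose, the force and the opening at its end, in the units of the state.
- arm.read_state(): the state, without advancing time (a new reading comes with each control period).
- optics.get_image(name): name is "side" or "top"; returns (picture, depth): 420x560x3 uint8, blue, green, red; 420x560 float32, mm along the optical axis (not along the pixel's ray), 0 where there is no reading.
- optics.get_calibration(name): a dict with "K" (3x3 intrinsics, pixels), "rvec" (rotation vector, rad) and "tvec" (3), from world to camera coordinates, as OpenCV has them. Camera axes: x right, y down, z forward; pixel columns grow to the right and rows downward; lengths in mm; the calibration is good to about 2 mm. A picture is of the moment at which its call begins. get_calibration takes no time and is no camera call.
- job.job_done(): hands the job in, once; it reports no verdict.
The state is a dict: "clock": time; "joints": joint angles; "joint_vel": joint speeds; "joint_efforts": joint torques, N m; "position": TCP position; "ee_rot": TCP orientation; "contact_force": force on the tool from outside, world axes, zero at the start; "wrist_torque": the same for the moment, N m; "gripper_width": finger opening in mm.
Only numpy, scipy, OpenCV 4.12 (cv2) and the standard library are available. Lean on these libraries where they do the work, as an engineer would, in place of code of your own. Each camera call takes 0.05 s, during which the arm holds its last target. There are 200 camera calls.

### The job

The port end of the detector cell hangs free beyond its stand. Raise the lab jack under it by turning its knob clockwise until the platform just touches the foot of the cell and bears on it, without jacking the cell up off its rests. Only then slip the long slim sleeve over the port, fully home, let go of it, and leave everything else on the bench where it is.

Things in the scene. Friction and masses are not known exactly. Their poses are not given: they have to be found in the camera images.
- knob_grip (a point): Jack's grey metal knob: upright bar grip 60 mm long, 15 thick, 34 tall on a disc 60 mm across, turning about a vertical axis. Point: on the axis, 14 mm below the bar's top edge, 22 mm above the disc, 127 mm above the bench; x runs along the bar, z up. Clockwise from above raises the platform 7 mm per rad; it has no stop near the point of contact.
- gearbox (a point): Middle of the top of the grey gearbox under the knob, 90 mm above the bench; the box is 46 x 56 mm and stands on the robot's side of the jack. The screw is stiff (the knob takes about 0.17 N m) and stays where it is left; once the platform bears on the cell, the knob takes about 0.08 N m more.
- jack: Scissor lab jack, fixed to the bench: base 225 x 120 x 12 mm, square steel platform 110 x 110 x 8 mm. Origin: on the bench under the platform's middle; the knob's axis is 125 mm away along its -x; z up. The platform's height is not reported: at the start its top is 55 to 63 mm above the bench, 12 to 20 mm below the cell's foot.
- cell: Detector cell, 3 kg, loose on the stand: grey housing 70 mm wide, 40 mm tall, with a dark lamp end 58 mm tall. It runs along its y from -30 mm (port end) to +230 mm (lamp end). Origin: on the port's axis at the level of the housing's underside, 85 mm above the bench; z up.
- cell_foot (a point): Centre of the underside of the cell's foot, 75 mm above the bench at the start: a round steel pad 36 mm across and 10 mm deep under the port. The platform is to touch this. It takes about 11 N on the jack to begin lifting the cell off its nearer rest.
- port (a point): The foot of the port, on its axis, at the level of the housing's top, 125 mm above the bench at the start: here the lower rim of the sleeve comes to rest. z is up. The port is an upright steel spigot 29 mm in diameter and 32 mm tall, its top 5 mm tapered to 21 mm.
- stand: The fixed stand with the two rests, 85 mm high with side cheeks up to 109 mm, 100 mm and 205 mm along its own +y from its origin. The origin is on the bench under the port.
- sleeve_mid (a point): The sleeve: a plain aluminium tube standing upright, 80 mm tall, 42 mm outer and 32 mm inner diameter, open at both ends, 0.08 to 0.17 kg. The point is its centre, half-way up; z is along its axis.
- sleeve_foot (a point): The centre of the sleeve's lower rim, 40 mm below its centre.
- jar_mid (a point): Bystander: amber jar, 56 mm across, 78 mm tall; its centre.
- beaker_mid (a point): Bystander: white beaker, 62 mm across, 75 mm tall; its centre.
- collar_mid (a point): Bystander: a low wide aluminium collar, 62 mm outer diameter, 30 mm tall; its centre.
- driver: Bystander: screwdriver lying on the bench at the left front.
- weight: Bystander: steel weight, 44 mm across, 50 mm tall, at the back; the origin is at its underside.
Things that resemble listed ones, but are neither listed nor needed, are in the scene too. Leave any brown or yellow look-alike of the part that bears sleeve_mid alone.

How it is judged (in metres and radians):
On the way, in this order (a step that is already met when the one before it is completed fails the run):
1. the jack bears on the cell's foot without lifting the cell, the sleeve not yet on (contact force between jack and cell above 0.5 N and height (world z) of port below 0.128 m and contact force between the arm and cell below 0.2 N and horizontal distance between sleeve_foot and port above 0.05 m), for 0.3 s.
2. the sleeve is fully home on the port (z of sleeve_foot in the frame of port below 0.003 m and horizontal distance between sleeve_foot and port below 0.004 m and angle between the z axis of sleeve_mid and the z axis of cell, either way round below 0.06 rad), for 0.2 s.
At the end, for the whole second after the job is handed in: The platform bears on the cell's foot (over 0.5 N), the port end raised by no more than 3 mm and the cell within 6 mm of where it was; the sleeve stands on the port with its lower rim within 3 mm of the housing, within 4 mm of the axis and within 0.06 rad of it; all at rest (all of step 2 and contact force between jack and cell above 0.5 N and height (world z) of port between 0.1235 and 0.128 m and distance of port from where it was at the start of the episode below 0.006 m and z of sleeve_foot in the frame of port above -0.003 m and linear speed of cell below 0.01 m/s); the robot touches nothing.
It fails at once if the cell is jacked up, tipped or pushed (its port moves by more than 8 mm) (distance of port from where it was at the start of the episode above 0.008 m).
It fails at once if a bystander is moved by more than 30 mm (distance of any of jar_mid, beaker_mid, collar_mid, driver, weight from where it was at the start of the episode above 0.03 m).
It also fails if it takes over 72 s, if anything falls off the work surface, if the arm or the gripper's body presses on something with over 40 N, if the wrist force passes 120 N, or if a joint passes its speed limit or range.

## Working session

There is one attempt and no reset: what is moved stays moved. The work goes in short steps, Python scripts to look and compute and a tool call to move; the robot and the scene stay as the last step left them, time stands still between calls to the robot, and variables do not carry over. Pictures are saved under pics/ and viewed, about 8 in all and at most 12, crops included, and the job is handed in when it is done.

Besides the shell and the picture viewer there is one more tool, called after ">>>" as name([rows], argument=value, ...), one row to a line, values as JSON. send_rows: Moves the arm, as the interface text tells. Its arguments: {"type":"object","properties":{"steps":{"type":"array","items":{"type":"array","items":{"type":"array","items":{"type":"number"}}}}},"required":["steps"]}

```bash
ls; mkdir -p pics
cat > h.py <<'E'
import numpy as np, cv2
from bench import arm, optics, job
def cal(n):
    c=optics.get_calibration(n); K=np.array(c['K'],float); R=cv2.Rodrigues(np.array(c['rvec'],float))[0]; t=np.array(c['tvec'],float).ravel()
    return K,R,t
def grab(n):
    p,d=optics.get_image(n); return p.copy(),d
def pts(n,d):
    K,R,t=cal(n); v,u=np.indices(d.shape); z=d.astype(float)
    P=np.stack([(u-K[0,2])/K[0,0]*z,(v-K[1,2])/K[1,1]*z,z],-1)
    W=(P-t)@R; W[d<=0]=np.nan; return W
def ray(n,u,v,h):
    K,R,t=cal(n); o=-R.T@t; r=R.T@np.linalg.inv(K)@[u,v,1.]; return o+r*(h-o[2])/r[2]
def proj(n,P):
    K,R,t=cal(n); q=K@(R@np.array(P,float)+t); return q[:2]/q[2]
E
python3 - <<'E'
from h import *
s=arm.read_state();print({k:np.round(v,3) for k,v in s.items()})
for n in('top','side'):
    p,d=grab(n);cv2.imwrite(f'pics/{n}0.png',p);np.savez(f'{n}0.npz',p=p,d=d)
    K,R,t=cal(n);print(n,K.round(1).tolist(),(-R.T@t).round(),R[2].round(2),(d>0).mean())
E
```

```text
pics
{'clock': np.float64(0.0), 'joints': array([ 1.379,  0.386,  0.007, -0.   , -1.194, -0.259]), 'joint_vel': array([-0.002, -0.   ,  0.001,  0.   ,  0.001,  0.001]), 'joint_efforts': array([-1.0000e-03, -3.9229e+01,  1.8841e+01,  4.1860e+00, -4.0000e-03,
       -0.0000e+00]), 'position': array([272.014, 562.043, 230.202]), 'ee_rot': array([ 0.975, -0.224, -0.   ,  0.001]), 'contact_force': array([ 0.301,  0.216, -0.168]), 'wrist_torque': array([ 0.02 , -0.002, -0.064]), 'gripper_width': np.float64(85.356)}
top [[545.6, 0.0, 276.2], [0.0, 545.6, 198.9], [0.0, 0.0, 1.0]] [ 347.  -49. 1369.] [ 0.17  0.   -0.99] 0.9962159863945578
side [[460.4, 0.0, 277.0], [0.0, 460.4, 213.4], [0.0, 0.0, 1.0]] [ 272. -978.  716.] [ 0.25  0.81 -0.53] 0.9962797619047619
```

View pics/top0.png

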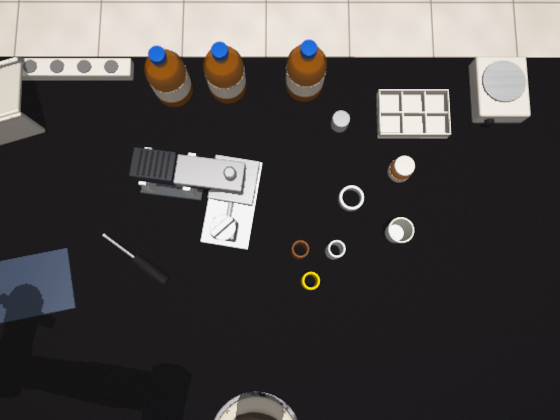

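View pics/side0.png

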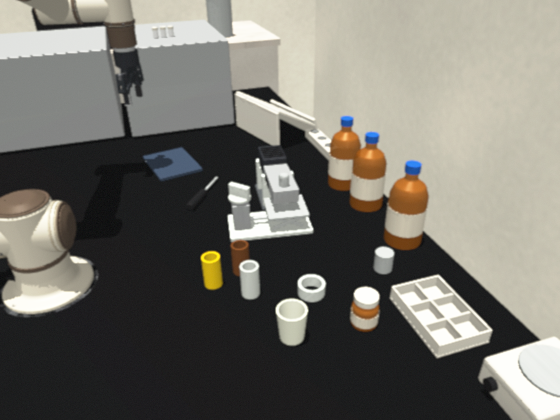

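The top view shows the knob at (223,228), port at (230,173), sleeve at (336,249), with brown and yellow tubes at (300,249) and (311,281), and the beaker at (400,230). In the side view the sleeve is at (250,280). Next I'll measure with both views.

Run:
```python
from h import *
T=np.load('top0.npz');S=np.load('side0.npz')
WT=pts('top',T['d']);WS=pts('side',S['d'])
def sel(W,c,r,z0,z1):
    m=(np.hypot(W[...,0]-c[0],W[...,1]-c[1])<r)&(W[...,2]>z0)&(W[...,2]<z1);return m
def rep(l,m,W):
    q=np.argwhere(m)[:,::-1]; P=W[m]
    if len(P)<6: print(l,len(P));return
    c,sz,a=cv2.minAreaRect(P[:,:2].astype(np.float32)); print(l,len(P),'rect',np.round(c,1),np.round(sz,1),round(a,1),'zmed',np.median(P[:,2]).round(1),'zmax',P[:,2].max().round(1),'mean',P[:,:2].mean(0).round(1))
k=ray('top',223,228,135);p=ray('top',230,173,157);s=ray('top',336,249,80)
print(k,p,s)
for n,W in(('top',WT),('side',WS)):
    rep(n+' bar',sel(W,k,45,128,150),W)
    rep(n+' disc',sel(W,k,45,97,115),W)
    rep(n+' box',sel(W,k,45,84,95),W)
    rep(n+' port',sel(W,p,30,150,165),W)
    rep(n+' portside',sel(W,p,30,132,149),W)
    rep(n+' sleeve top',sel(W,s,35,74,86),W)
    rep(n+' sleeve',sel(W,s,35,20,72),W)
    rep(n+' housing',sel(W,p,60,117,130),W)
    rep(n+' platf',sel(W,p,90,50,68),W)
p=T['p'];cv2.imwrite('pics/c1.png',np.hstack([cv2.resize(p[140:260,180:270],None,fx=4,fy=4,interpolation=2),cv2.resize(S['p'][165:285,220:320],None,fx=4,fy=4,interpolation=2)]))
# rim from colour: sleeve in top
for nm,c in(('sleeve',(336,249)),('brown',(300,249)),('yellow',(311,281)),('beaker',(400,230)),('collar',(351,198))): print(nm,ray('top',*c,80).round())
```

```text
[488.64515159  72.40363668 135.        ] [611.75306866  56.58395769 157.        ] [ 445.56346453 -189.79057523   80.        ]
top bar 189 rect [495.2  75.9] [15.9 59.5] 41.4 zmed 138.9 zmax 145.4 mean [494.7  75.4]
top disc 314 rect [495.7  74.7] [58.7 55.3] 34.9 zmed 106.5 zmax 114.1 mean [493.1  74. ]
top box 28 rect [494.6  74.8] [53.9 44.9] 81.0 zmed 90.0 zmax 93.6 mean [487.5  59.1]
top port 125 rect [614.8  58. ] [25.2 28.6] 89.5 zmed 157.3 zmax 163.4 mean [614.2  57.6]
top portside 24 rect [605.   56.9] [41.3 33.3] 4.5 zmed 137.8 zmax 147.5 mean [603.2  56.3]
top sleeve top 107 rect [ 447.9 -191. ] [40.6 38.1] 89.8 zmed 81.0 zmax 85.9 mean [ 448.  -191.4]
top sleeve 82 rect [ 446.5 -188.4] [36.5 36.8] 76.2 zmed 46.2 zmax 71.7 mean [ 447.3 -189.6]
top housing 875 rect [616.6  71.8] [87.8 70.9] 82.4 zmed 126.0 zmax 130.0 mean [614.9  71.8]
top platf 937 rect [618.7  55.9] [109.9 111.1] 80.7 zmed 61.1 zmax 67.7 mean [608.9  40.7]
side bar 113 rect [498.1  73.5] [17.3 61.5] 40.5 zmed 135.6 zmax 140.1 mean [497.2  71. ]
side disc 183 rect [494.3  64.3] [43.3 56.9] 73.7 zmed 104.8 zmax 114.5 mean [491.8  63.4]
side box 82 rect [494.8  55.6] [23.8 45.7] 82.6 zmed 88.1 zmax 91.1 mean [493.8  53.7]
side port 55 rect [616.8  55.2] [28.  23.9] 19.8 zmed 154.4 zmax 158.5 mean [616.3  53.6]
side portside 64 rect [615.1  50.7] [18.3 27.2] 68.5 zmed 141.3 zmax 148.9 mean [615.2  47.9]
side sleeve top 125 rect [ 450.  -193.2] [41.7 39.8] 72.6 zmed 78.0 zmax 81.1 mean [ 450. -194.]
side sleeve 397 rect [ 451.2 -194.6] [42.7 38.8] 51.8 zmed 51.1 zmax 71.9 mean [ 448.2 -202.2]
side housing 340 rect [618.8  68.8] [89.4 70.4] 83.9 zmed 123.9 zmax 129.9 mean [613.9  56.5]
side platf 717 rect [620.8  53.8] [114.6 110.1] 80.6 zmed 58.9 zmax 63.0 mean [616.2  38.1]
sleeve [ 446. -190.   80.]
brown [ 445. -105.   80.]
yellow [ 371. -130.   80.]
beaker [ 491. -342.   80.]
collar [ 568. -228.   80.]
```

View pics/c1.png

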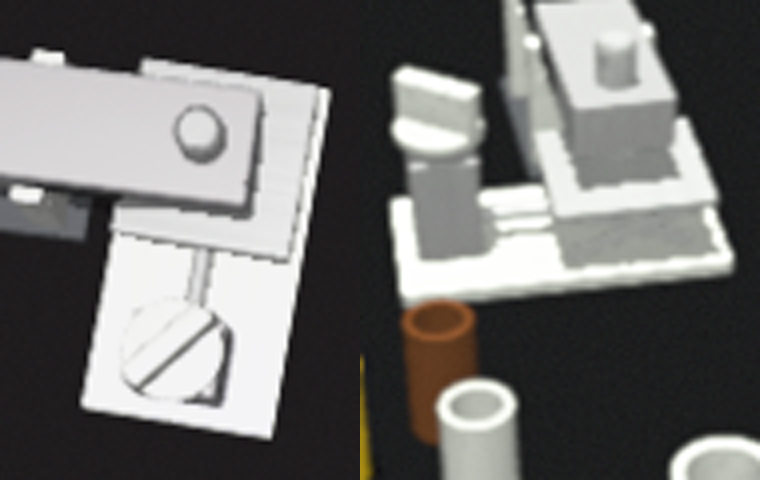

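Crop: the knob bar lies from lower-left to upper-right (yaw about -49°), and the port and platform are clear. The views agree to about 3 mm: knob (496.5,75), port (616,57), sleeve (449,-192), platform about 60 mm high.

```bash
cat >> h.py <<'E'
def pose():
    s=arm.read_state(); from scipy.spatial.transform import Rotation as Ro
    R=Ro.from_quat(s['ee_rot']).as_matrix(); return s,np.array(s['position']),R
def plan(target,psi,n):
    s,p,R=pose(); y0=np.degrees(np.arctan2(R[1,0],R[0,0]))
    dy=(psi-y0+180)%360-180; d=(np.array(target)-p)/n
    print('clk',round(float(s['clock']),2),'pos',p.round(1),'psi',round(y0,1),'turn',round(-np.radians(dy),3),'tilt',np.degrees(np.arccos(-R[2,2])).round(2),'j6',np.degrees(s['joints'][5]).round(),'F',np.round(s['contact_force'],1),'M',np.round(s['wrist_torque'],3),'w',np.round(s['gripper_width'],1))
    for i in range(n):
        a=np.radians(y0+dy*i/n); x=np.array([np.cos(a),np.sin(a),0]); y=np.array([np.sin(a),-np.cos(a),0])
        print([round(float(d@x)/10,2),round(float(d@y)/10,2),round(-float(d[2])/10,2),round(-np.radians(dy)/n,3)])
E
python3 -c "
from h import *
plan([496.5,75,200],-48.6,20)"
```

```text
clk 0.1 pos [272.1 562.1 230.4] psi -25.8 turn 0.397 tilt 0.11 j6 -15.0 F [-0.1 -0.2 -0.1] M [ 0.035  0.006 -0.002] w 85.0
[2.07, 1.7, 0.15, np.float64(0.02)]
[2.1, 1.66, 0.15, np.float64(0.02)]
[2.14, 1.62, 0.15, np.float64(0.02)]
[2.17, 1.58, 0.15, np.float64(0.02)]
[2.2, 1.53, 0.15, np.float64(0.02)]
[2.23, 1.49, 0.15, np.float64(0.02)]
[2.26, 1.44, 0.15, np.float64(0.02)]
[2.29, 1.4, 0.15, np.float64(0.02)]
[2.31, 1.35, 0.15, np.float64(0.02)]
[2.34, 1.31, 0.15, np.float64(0.02)]
[2.37, 1.26, 0.15, np.float64(0.02)]
[2.39, 1.21, 0.15, np.float64(0.02)]
[2.41, 1.17, 0.15, np.float64(0.02)]
[2.44, 1.12, 0.15, np.float64(0.02)]
[2.46, 1.07, 0.15, np.float64(0.02)]
[2.48, 1.02, 0.15, np.float64(0.02)]
[2.5, 0.97, 0.15, np.float64(0.02)]
[2.52, 0.92, 0.15, np.float64(0.02)]
[2.54, 0.87, 0.15, np.float64(0.02)]
[2.55, 0.82, 0.15, np.float64(0.02)]
```

>>> send_rows([
  [[2.1,1.7,0.1,0.02,0.6],[2.1,1.7,0.1,0.02,0.6],[2.1,1.6,0.1,0.02,0.6],[2.2,1.6,0.1,0.02,0.6],[2.2,1.5,0.1,0.02,0.6],[2.2,1.5,0.1,0.02,0.6],[2.3,1.4,0.1,0.02,0.6],[2.3,1.4,0.1,0.02,0.6],[2.3,1.4,0.1,0.02,0.6],[2.3,1.3,0.1,0.02,0.6]],
])

```text
clock: 0.93
position: [383.5, 309.6, 214.3]
ee_rot: [0.947, -0.321, -0.001, 0.006]
contact_force: [0.5, 0.5, 0.2]
gripper_width: 51.3
```

```bash
python3 -c "
from h import *
plan([496.5,75,180],-48.6,9)"
```

```text
clk 0.93 pos [383.5 309.6 214.3] psi -37.4 turn 0.195 tilt 0.69 j6 -5.0 F [0.5 0.5 0.2] M [-0.005 -0.058  0.029] w 51.3
[2.58, 1.31, 0.38, np.float64(0.022)]
[2.61, 1.25, 0.38, np.float64(0.022)]
[2.64, 1.19, 0.38, np.float64(0.022)]
[2.66, 1.14, 0.38, np.float64(0.022)]
[2.68, 1.08, 0.38, np.float64(0.022)]
[2.71, 1.02, 0.38, np.float64(0.022)]
[2.73, 0.96, 0.38, np.float64(0.022)]
[2.75, 0.9, 0.38, np.float64(0.022)]
[2.77, 0.84, 0.38, np.float64(0.022)]
```

>>> send_rows([
  [[2.6,1.3,0.4,0.02,0.6],[2.6,1.3,0.4,0.02,0.6],[2.6,1.2,0.4,0.02,0.6],[2.7,1.1,0.4,0.02,0.6],[2.7,1.1,0.4,0.02,0.6],[2.7,1.0,0.4,0.02,0.6],[2.7,1.0,0.4,0.02,0.6],[2.7,0.9,0.4,0.02,0.6],[2.8,0.8,0.4,0.02,0.6],[0,0,0,0,0.6]],
])

```text
clock: 1.77
position: [498.5, 58.6, 175.8]
ee_rot: [0.912, -0.41, -0.003, 0.008]
contact_force: [0.6, -0.2, 0.6]
gripper_width: 51.1
```

```bash
python3 -c "
from h import *
plan([496.5,75,109],-48.6,5)
p,d=grab('top');q=grab('side')[0]
cv2.imwrite('pics/a1.png',np.hstack([cv2.resize(p[140:280,160:290],None,fx=3,fy=3,interpolation=2),cv2.resize(q[120:260,180:310],None,fx=3,fy=3,interpolation=2)]))"
```

```text
clk 1.77 pos [498.5  58.6 175.8] psi -48.4 turn 0.003 tilt 0.97 j6 16.0 F [ 0.6 -0.2  0.6] M [ 0.082 -0.038  0.04 ] w 51.1
[-0.27, -0.19, 1.34, np.float64(0.001)]
[-0.27, -0.19, 1.34, np.float64(0.001)]
[-0.27, -0.19, 1.34, np.float64(0.001)]
[-0.27, -0.19, 1.34, np.float64(0.001)]
[-0.27, -0.19, 1.34, np.float64(0.001)]
```

View pics/a1.png

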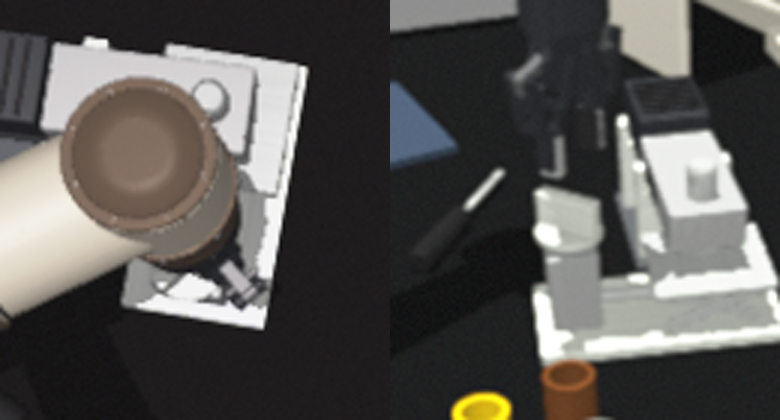

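The view shows the gripper above and slightly past the knob, jaws across the bar. I'll correct and descend.

>>> send_rows([
  [[-0.5,-0.4,0,0,0.6],[-0.6,-0.4,0,0,0.6],[-0.2,-0.1,0,0,0.6],[0,0,0,0,0.6],[0,0,0,0,0.6]],
])

```text
clock: 2.28
position: [494.5, 81.7, 176.6]
ee_rot: [0.914, -0.406, -0.003, 0.007]
contact_force: [0.4, -0.7, 0.4]
gripper_width: 51.2
```

```bash
python3 -c "
from h import *
plan([496.5,75,109],-48.6,5);print(arm.read_state()['joints'])"
```

```text
clk 2.28 pos [494.5  81.7 176.6] psi -47.9 turn 0.011 tilt 0.85 j6 14.0 F [ 0.4 -0.7  0.4] M [ 0.032 -0.031  0.021] w 51.2
[0.13, 0.06, 1.35, np.float64(0.002)]
[0.13, 0.06, 1.35, np.float64(0.002)]
[0.13, 0.06, 1.35, np.float64(0.002)]
[0.13, 0.06, 1.35, np.float64(0.002)]
[0.13, 0.06, 1.35, np.float64(0.002)]
[ 0.49088846  0.23113214 -0.36513399  0.00487337 -0.98886448  0.24035747]
```

>>> send_rows([
  [[0.2,0.1,1.0,0.01,0.6],[0.2,0.1,1.5,0,0.6],[0.1,0.1,1.5,0,0.6],[0.1,0,1.0,0,0.6],[0,0,0.6,0,0.6],[0,0,0.3,0,0.6],[0,0,0,0,0.6],[0,0,0,0,0.6]],
])

```text
clock: 2.95
position: [495.0, 76.3, 113.4]
ee_rot: [0.912, -0.41, -0.002, 0.006]
contact_force: [0.5, -0.5, 0.1]
gripper_width: 51.5
```

```bash
python3 -c "
from h import *
plan([496.5,75,109],-48.6,1)
p,d=grab('side')
cv2.imwrite('pics/a2.png',cv2.resize(p[130:260,180:310],None,fx=4,fy=4,interpolation=2))"
```

```text
clk 2.95 pos [495.   76.3 113.4] psi -48.4 turn 0.003 tilt 0.76 j6 14.0 F [ 0.5 -0.5  0.1] M [-0.007 -0.089 -0.026] w 51.5
[0.2, -0.03, 0.44, np.float64(0.003)]
```

View pics/a2.png

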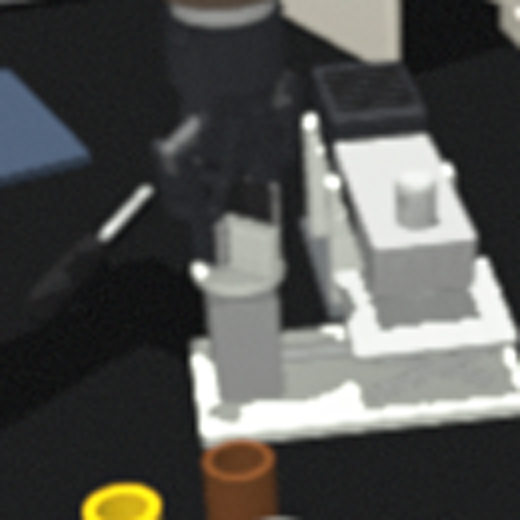

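The bar sits between the fingers. I'll go down a touch and close.

>>> send_rows([
  [[0.1,0,0.2,0,0.4],[0,0,0.1,0,0.2],[0,0,0,0,0],[0,0,0,0,0],[0,0,0,0,0],[0,0,0,0,0],[0,0,0,0,0],[0,0,0,0,0]],
])

```text
clock: 3.67
position: [496.1, 75.4, 112.0]
ee_rot: [0.912, -0.41, -0.001, 0.005]
contact_force: [-1.2, -0.6, 0.0]
gripper_width: 14.0
```

```bash
python3 -c "
from h import *
plan([496.5,75,111],-48.6,1)"
```

```text
clk 3.67 pos [496.1  75.4 112. ] psi -48.4 turn 0.003 tilt 0.57 j6 14.0 F [-1.2 -0.6  0. ] M [-0.073 -0.03   0.078] w 14.0
[0.06, -0.0, 0.1, np.float64(0.003)]
```

>>> send_rows([
  [[0,0,0,0.1,0],[0,0,0,0.1,0],[0,0,0,0.1,0],[0,0,0,0.1,0],[0,0,0,0.1,0],[0,0,0,0.1,0],[0,0,0,0.1,0],[0,0,0,0.1,0],[0,0,0,0.1,0],[0,0,0,0.1,0]],
])

```text
clock: 4.5
position: [494.0, 75.0, 112.0]
ee_rot: [-0.587, 0.81, -0.001, -0.007]
contact_force: [-1.1, -0.2, 0.6]
gripper_width: 13.5
```

```bash
python3 -c "
from h import *
plan([496.5,75,111],-48.6,1)"
```

```text
clk 4.5 pos [494.  75. 112.] psi -108.2 turn -1.039 tilt 0.81 j6 -46.0 F [-1.1 -0.2  0.6] M [0.179 0.149 0.15 ] w 13.5
[-0.08, -0.24, 0.1, np.float64(-1.039)]
```

>>> send_rows([
  [[0,-0.1,0,0.1,0],[0,-0.1,0,0.1,0],[0,0,0,0.1,0],[0,0,0,0.1,0],[0,0,0,0.1,0],[0,0,0,0.1,0],[0,0,0,0,0],[0,0,0,0,0]],
])

```text
clock: 5.17
position: [492.9, 75.8, 112.0]
ee_rot: [-0.307, 0.952, -0.001, -0.008]
contact_force: [-0.3, -0.7, 0.4]
gripper_width: 14.3
```

```bash
cat > m.py <<'E'
from h import *
plan([496.5,75,111],-48.6,1)
W0=pts('side',np.load('side0.npz')['d']); W=pts('side',grab('side')[1])
q=np.linalg.norm
def z(W,lo,hi):
    d=W-np.array([620,54,0]); c,s=np.cos(np.radians(-9.3)),np.sin(np.radians(-9.3))
    a=d[...,0]*c+d[...,1]*s; b=-d[...,0]*s+d[...,1]*c
    m=(abs(a)<52)&(b<-35)&(b>-50)&(W[...,2]>lo)&(W[...,2]<hi); return np.median(W[m][:,2]).round(2),m.sum()
print('platf',z(W0,50,85),z(W,50,85))
def hz(W):
    d=W-np.array([616,57,0]); m=(np.hypot(d[...,0],d[...,1])<60)&(W[...,2]>119)&(W[...,2]<131); return np.median(W[m][:,2]).round(2),m.sum()
def pz(W):
    d=W-np.array([616,57,0]); m=(np.hypot(d[...,0],d[...,1])<20)&(W[...,2]>150)&(W[...,2]<165); return W[m].mean(0).round(2),m.sum()
print('housing',hz(W0),hz(W),'port',pz(W0),pz(W))
E
python3 m.py
```

```text
clk 5.17 pos [492.9  75.8 112. ] psi -144.2 turn -1.669 tilt 0.94 j6 -82.0 F [-0.3 -0.7  0.4] M [-0.099 -0.163 -0.082] w 14.3
[-0.24, -0.27, 0.1, np.float64(-1.669)]
platf (np.float64(59.02), np.int64(127)) (np.float64(70.32), np.int64(140))
housing (np.float64(124.15), np.int64(316)) (np.float64(124.06), np.int64(321)) port (array([616.32,  53.61, 154.35]), np.int64(55)) (array([616.48,  53.34, 154.81]), np.int64(51))
```

>>> send_rows([
  [[0,0,0,0.05,0],[0,0,0,0.05,0],[0,0,0,0.05,0],[0,0,0,0.05,0],[0,0,0,0.05,0]],
])

```text
clock: 5.63
position: [492.7, 76.3, 112.0]
ee_rot: [-0.188, 0.982, -0.002, -0.008]
contact_force: [-1.8, -0.3, -2.0]
gripper_width: 14.3
```

```bash
python3 m.py
```

```text
clk 5.63 pos [492.7  76.3 112. ] psi -158.4 turn -1.916 tilt 0.94 j6 -96.0 F [-1.8 -0.3 -2. ] M [0.037 0.031 0.164] w 14.3
[-0.31, -0.26, 0.1, np.float64(-1.916)]
platf (np.float64(59.02), np.int64(127)) (np.float64(71.87), np.int64(161))
housing (np.float64(124.15), np.int64(316)) (np.float64(124.16), np.int64(319)) port (array([616.32,  53.61, 154.35]), np.int64(55)) (array([616.67,  52.86, 154.48]), np.int64(56))
```

>>> send_rows([
  [[0,0,0,0.05,0],[0,0,0,0.05,0],[0,0,0,0.05,0]],
])

```text
clock: 5.93
position: [492.6, 76.6, 112.0]
ee_rot: [-0.115, 0.993, -0.002, -0.008]
contact_force: [-1.1, -0.9, -1.0]
gripper_width: 13.9
```

```bash
python3 m.py
```

```text
clk 5.93 pos [492.6  76.6 112. ] psi -166.8 turn -2.064 tilt 0.93 j6 -104.0 F [-1.1 -0.9 -1. ] M [0.201 0.036 0.173] w 13.9
[-0.34, -0.24, 0.1, np.float64(-2.064)]
platf (np.float64(59.02), np.int64(127)) (np.float64(72.65), np.int64(160))
housing (np.float64(124.15), np.int64(316)) (np.float64(124.0), np.int64(321)) port (array([616.32,  53.61, 154.35]), np.int64(55)) (array([616.99,  53.23, 154.23]), np.int64(57))
```

>>> send_rows([
  [[0,0,0,0.04,0],[0,0,0,0.04,0]],
])

```text
clock: 6.15
position: [492.6, 76.7, 112.0]
ee_rot: [-0.076, 0.997, -0.003, -0.008]
contact_force: [-1.4, -0.2, -0.6]
gripper_width: 14.1
```

```bash
python3 m.py
```

```text
clk 6.15 pos [492.6  76.7 112. ] psi -171.3 turn -2.141 tilt 0.92 j6 -109.0 F [-1.4 -0.2 -0.6] M [0.184 0.006 0.179] w 14.1
[-0.36, -0.23, 0.1, np.float64(-2.141)]
platf (np.float64(59.02), np.int64(127)) (np.float64(73.46), np.int64(166))
housing (np.float64(124.15), np.int64(316)) (np.float64(124.24), np.int64(325)) port (array([616.32,  53.61, 154.35]), np.int64(55)) (array([616.93,  53.29, 154.5 ]), np.int64(55))
```

>>> send_rows([
  [[0,0,0,0.04,0],[0,0,0,0.04,0]],
])

```text
clock: 6.37
position: [492.6, 76.9, 112.0]
ee_rot: [-0.038, 0.999, -0.003, -0.008]
contact_force: [-1.2, -0.3, -0.5]
gripper_width: 14.1
```

```bash
python3 m.py
```

```text
clk 6.37 pos [492.6  76.9 112. ] psi -175.6 turn -2.217 tilt 0.92 j6 -113.0 F [-1.2 -0.3 -0.5] M [0.203 0.116 0.264] w 14.1
[-0.38, -0.22, 0.1, np.float64(-2.217)]
platf (np.float64(59.02), np.int64(127)) (np.float64(73.84), np.int64(172))
housing (np.float64(124.15), np.int64(316)) (np.float64(124.39), np.int64(321)) port (array([616.32,  53.61, 154.35]), np.int64(55)) (array([616.8 ,  53.15, 154.6 ]), np.int64(58))
```

Torque jumped from 0.18 to 0.26. One small step should confirm it.

>>> send_rows([
  [[0,0,0,0.03,0],[0,0,0,0.03,0]],
])

```text
clock: 6.58
position: [492.6, 77.0, 112.0]
ee_rot: [-0.01, 1.0, -0.003, -0.007]
contact_force: [-1.3, -0.3, -0.6]
gripper_width: 13.5
```

```bash
python3 m.py
```

```text
clk 6.58 pos [492.6  77.  112. ] psi -178.8 turn -2.273 tilt 0.91 j6 -116.0 F [-1.3 -0.3 -0.6] M [0.188 0.083 0.306] w 13.5
[-0.39, -0.21, 0.1, np.float64(-2.273)]
platf (np.float64(59.02), np.int64(127)) (np.float64(74.28), np.int64(165))
housing (np.float64(124.15), np.int64(316)) (np.float64(124.71), np.int64(325)) port (array([616.32,  53.61, 154.35]), np.int64(55)) (array([616.67,  53.16, 154.84]), np.int64(57))
```

Torque has gone from 0.18 to 0.30 N m and the housing has risen about 0.5 mm, so the platform is bearing. I'll release and lift.

>>> send_rows([
  [[0,0,0,0,0.6],[0,0,0,0,0.6],[0,0,0,0,0.6],[0,0,0,0,0.6],[0,0,-1.0,0,0.6],[0,0,-2.0,0,0.6],[0,0,-2.5,0,0.6],[0,0,-2.5,0,0.6],[0,0,0,0,0.6]],
])

```text
clock: 7.38
position: [494.5, 77.3, 194.4]
ee_rot: [-0.016, 1.0, -0.004, -0.009]
contact_force: [0.5, -0.6, 0.3]
gripper_width: 51.0
```

```bash
python3 m.py; python3 -c "
from h import *
plan([447.5,-190.5,150],-110,12)"
```

```text
clk 7.38 pos [494.5  77.3 194.4] psi -178.2 turn -2.262 tilt 1.12 j6 -116.0 F [ 0.5 -0.6  0.3] M [ 0.068 -0.137  0.049] w 51.0
[-0.2, -0.23, 8.34, np.float64(-2.262)]
platf (np.float64(59.02), np.int64(127)) (np.float64(74.38), np.int64(155))
housing (np.float64(124.15), np.int64(316)) (np.float64(124.69), np.int64(328)) port (array([616.32,  53.61, 154.35]), np.int64(55)) (array([616.18,  52.42, 155.23]), np.int64(57))
clk 7.43 pos [493.2  77.  192.2] psi -178.3 turn -1.191 tilt 1.31 j6 -116.0 F [-0.1 -0.4  0.4] M [ 0.071  0.034 -0.011] w 51.1
[0.45, -2.22, 0.35, np.float64(-0.099)]
[0.67, -2.16, 0.35, np.float64(-0.099)]
[0.88, -2.09, 0.35, np.float64(-0.099)]
[1.08, -1.99, 0.35, np.float64(-0.099)]
[1.27, -1.87, 0.35, np.float64(-0.099)]
[1.45, -1.74, 0.35, np.float64(-0.099)]
[1.61, -1.58, 0.35, np.float64(-0.099)]
[1.76, -1.42, 0.35, np.float64(-0.099)]
[1.9, -1.23, 0.35, np.float64(-0.099)]
[2.01, -1.04, 0.35, np.float64(-0.099)]
[2.1, -0.84, 0.35, np.float64(-0.099)]
[2.17, -0.62, 0.35, np.float64(-0.099)]
```

>>> send_rows([
  [[0.4,-2.2,0.3,-0.1,0.75],[0.7,-2.2,0.3,-0.1,0.75],[0.9,-2.1,0.3,-0.1,0.75],[1.1,-2.0,0.3,-0.1,0.75],[1.3,-1.9,0.3,-0.1,0.75],[1.4,-1.7,0.3,-0.1,0.75],[1.6,-1.6,0.3,-0.1,0.75],[1.7,-1.4,0.2,-0.1,0.75],[1.6,-1.2,0,-0.1,0.75],[0.6,-0.4,0,-0.1,0.75]],
])

```text
clock: 8.27
position: [460.3, -135.5, 163.9]
ee_rot: [-0.517, 0.856, 0.005, -0.015]
contact_force: [-0.3, 0.2, 0.2]
gripper_width: 64.1
```

```bash
python3 -c "
from h import *
plan([447.5,-190.5,130],-110,5)"
```

```text
clk 8.27 pos [ 460.3 -135.5  163.9] psi -117.7 turn -0.134 tilt 1.76 j6 -31.0 F [-0.3  0.2  0.2] M [-0.013 -0.082 -0.018] w 64.1
[1.09, -0.28, 0.68, np.float64(-0.027)]
[1.1, -0.25, 0.68, np.float64(-0.027)]
[1.11, -0.22, 0.68, np.float64(-0.027)]
[1.11, -0.19, 0.68, np.float64(-0.027)]
[1.12, -0.16, 0.68, np.float64(-0.027)]
```

>>> send_rows([
  [[1.1,-0.3,0.6,-0.02,0.75],[1.1,-0.2,0.6,-0.02,0.75],[1.0,-0.2,0.6,-0.02,0.75],[0.9,-0.2,0.6,0,0.75],[0.6,-0.1,0.4,0,0.75],[0.3,0,0.2,0,0.75],[0,0,0,0,0.75],[0,0,0,0,0.75]],
])

```text
clock: 8.93
position: [442.6, -189.8, 127.8]
ee_rot: [-0.544, 0.839, 0.008, -0.018]
contact_force: [-0.1, 0.0, -0.0]
gripper_width: 64.3
```

```bash
python3 -c "
from h import *
plan([447.5,-190.5,110],-110,1);s,p,R=pose();print(R[:,2].round(4))
p=grab('top')[0];q=grab('side')[0]
cv2.imwrite('pics/b1.png',np.hstack([cv2.resize(p[180:320,260:400],None,fx=3,fy=3,interpolation=2),cv2.resize(q[180:320,180:320],None,fx=3,fy=3,interpolation=2)]))"
```

```text
clk 8.93 pos [ 442.6 -189.8  127.8] psi -114.0 turn -0.071 tilt 2.24 j6 -21.0 F [-0.1  0.  -0. ] M [ 0.048 -0.109 -0.014] w 64.3
[-0.13, -0.47, 1.78, np.float64(-0.071)]
[-0.0388 -0.0055 -0.9992]
```

View pics/b1.png

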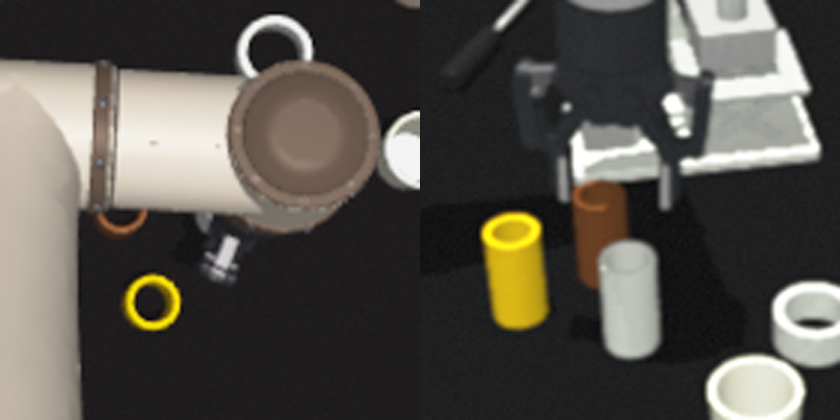

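Fingers are above and slightly off the sleeve (side crop, sleeve at (630,300)). Correct in x while descending to just above its top.

>>> send_rows([
  [[-0.1,-0.2,0.8,0,0.75],[-0.1,-0.2,1.0,0,0.75],[0,-0.2,0.9,0,0.75],[0,0,0.3,0,0.75],[0,0,0,0,0.75],[0,0,0,0,0.75]],
])

```text
clock: 9.53
position: [450.5, -188.9, 96.5]
ee_rot: [-0.546, 0.838, 0.007, -0.016]
contact_force: [0.1, -0.2, -0.3]
gripper_width: 64.2
```

```bash
python3 -c "
from h import *
plan([447,-190.5,30],-114,1)"
```

```text
clk 9.53 pos [ 450.5 -188.9   96.5] psi -113.8 turn 0.003 tilt 2.0 j6 -21.0 F [ 0.1 -0.2 -0.3] M [-0.053 -0.083  0.042] w 64.2
[0.29, 0.25, 6.65, np.float64(0.003)]
```

>>> send_rows([
  [[0.1,0,1.0,0,0.75],[0.1,0,1.5,0,0.75],[0,0,1.5,0,0.75],[0,0,1.2,0,0.75],[0,0,0.8,0,0.75],[0,0,0.3,0,0.75],[0,0,0,0,0.75],[0,0,0,0,0.75]],
])

```text
clock: 10.2
position: [451.2, -191.5, 34.3]
ee_rot: [-0.546, 0.837, 0.004, -0.013]
contact_force: [0.1, 0.5, 0.0]
gripper_width: 63.9
```

```bash
python3 -c "
from h import *
plan([447,-190.5,30],-114,1)
q=grab('side')[0]
cv2.imwrite('pics/b2.png',cv2.resize(q[200:320,190:310],None,fx=4,fy=4,interpolation=2))"
```

```text
clk 10.2 pos [ 451.2 -191.5   34.3] psi -113.7 turn 0.005 tilt 1.55 j6 -21.0 F [0.1 0.5 0. ] M [ 0.022 -0.071 -0.058] w 63.9
[0.08, 0.42, 0.43, np.float64(0.005)]
```

View pics/b2.png

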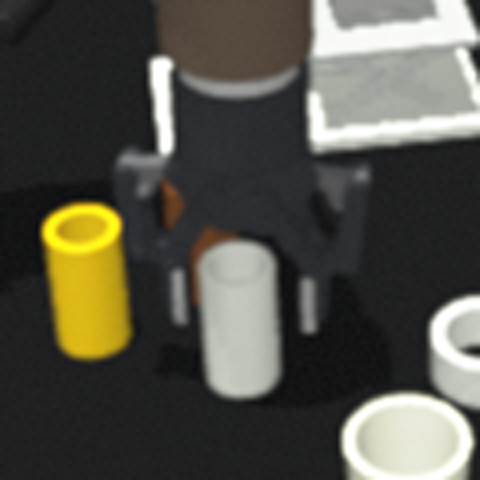

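Sleeve lies centred between the jaws (fingers at columns 180 and 310, sleeve at 240). Close.

>>> send_rows([
  [[0,0.2,0.2,0,0.6],[0,0.1,0.1,0,0.45],[0,0,0,0,0.3],[0,0,0,0,0.3],[0,0,0,0,0.3],[0,0,0,0,0.3],[0,0,0,0,0.3],[0,0,0,0,0.3]],
])

```text
clock: 10.92
position: [448.8, -190.1, 33.0]
ee_rot: [-0.546, 0.837, 0.003, -0.011]
contact_force: [-0.3, -0.1, -1.1]
gripper_width: 40.7
```

```bash
python3 -c "
from h import *
plan([447,-190.5,150],-114,1)"
```

```text
clk 10.92 pos [ 448.8 -190.1   33. ] psi -113.7 turn 0.004 tilt 1.34 j6 -21.0 F [-0.3 -0.1 -1.1] M [ 0.04  -0.04  -0.042] w 40.7
[0.11, 0.15, -11.7, np.float64(0.004)]
```

>>> send_rows([
  [[0,0,-1.0,0,0.3],[0,0,-2.0,0,0.3],[0,0,-2.5,0,0.3],[0,0,-2.5,0,0.3],[0,0,-2.5,0,0.3],[0,0,-2.5,0,0.3],[0,0,-2.5,0,0.3],[0,0,-1.5,0,0.3],[0,0,-0.5,0,0.3],[0,0,0,0,0.3]],
])

```text
clock: 11.75
position: [450.2, -188.3, 213.1]
ee_rot: [-0.546, 0.838, 0.006, -0.015]
contact_force: [0.5, 0.3, -2.0]
gripper_width: 40.8
```

```bash
python3 -c "
from h import *
plan([614.5,58.5,215],-114,14)"
```

```text
clk 11.75 pos [ 450.2 -188.3  213.1] psi -113.9 turn 0.003 tilt 1.81 j6 -21.0 F [ 0.5  0.3 -2. ] M [-0.002 -0.033 -0.033] w 40.8
[-2.09, -0.36, -0.01, np.float64(0.0)]
[-2.09, -0.36, -0.01, np.float64(0.0)]
[-2.09, -0.36, -0.01, np.float64(0.0)]
[-2.09, -0.36, -0.01, np.float64(0.0)]
[-2.09, -0.36, -0.01, np.float64(0.0)]
[-2.09, -0.36, -0.01, np.float64(0.0)]
[-2.09, -0.36, -0.01, np.float64(0.0)]
[-2.09, -0.36, -0.01, np.float64(0.0)]
[-2.09, -0.36, -0.01, np.float64(0.0)]
[-2.09, -0.36, -0.01, np.float64(0.0)]
[-2.09, -0.36, -0.01, np.float64(0.0)]
[-2.09, -0.36, -0.01, np.float64(0.0)]
[-2.09, -0.36, -0.01, np.float64(0.0)]
[-2.09, -0.36, -0.01, np.float64(0.0)]
```

>>> send_rows([
  [[-1.5,-0.3,-0.1,0,0.3],[-2.1,-0.4,-0.1,0,0.3],[-2.1,-0.4,-0.1,0,0.3],[-2.1,-0.4,-0.1,0,0.3],[-2.1,-0.4,-0.1,0,0.3],[-2.1,-0.4,-0.1,0,0.3],[-2.1,-0.4,0,0,0.3],[-1.5,-0.3,0,0,0.3],[-0.8,-0.1,0,0,0.3],[0,0,0,0,0.3]],
])

```text
clock: 12.58
position: [540.8, -44.9, 199.0]
ee_rot: [-0.543, 0.839, 0.014, -0.025]
contact_force: [-0.5, 0.2, -2.0]
gripper_width: 40.9
```

```bash
python3 -c "
from h import *
plan([614.5,58.5,215],-114,6)"
```

```text
clk 12.58 pos [540.8 -44.9 199. ] psi -114.2 turn -0.004 tilt 3.34 j6 -36.0 F [-0.5  0.2 -2. ] M [-0.014 -0.138 -0.019] w 40.9
[-2.08, -0.41, -0.27, np.float64(-0.001)]
[-2.07, -0.41, -0.27, np.float64(-0.001)]
[-2.07, -0.42, -0.27, np.float64(-0.001)]
[-2.07, -0.42, -0.27, np.float64(-0.001)]
[-2.07, -0.42, -0.27, np.float64(-0.001)]
[-2.07, -0.42, -0.27, np.float64(-0.001)]
```

>>> send_rows([
  [[0,0,0,0,0.3],[0,0,0,0,0.3],[0,0,0,0,0.3],[0,0,0,0,0.3],[0,0,-0.5,0,0.3],[0,0,-0.5,0,0.3],[0,0,-0.5,0,0.3],[0,0,-0.5,0,0.3],[0,0,0,0,0.3],[0,0,0,0,0.3]],
])

```text
clock: 13.42
position: [539.4, -48.6, 221.4]
ee_rot: [-0.541, 0.841, 0.015, -0.026]
contact_force: [-0.5, -0.6, -1.0]
gripper_width: 40.7
```

```bash
python3 -c "
from h import *
plan([614.5,58.5,215],-114,1);print(pose()[2][:,2])"
```

```text
clk 13.42 pos [539.4 -48.6 221.4] psi -114.5 turn -0.008 tilt 3.42 j6 -36.0 F [-0.5 -0.6 -1. ] M [-0.016 -0.119 -0.001] w 40.7
[-12.86, -2.4, 0.64, np.float64(-0.008)]
[-0.05957805 -0.00351498 -0.99821746]
```

>>> send_rows([
  [[-1.0,-0.2,-0.5,0,0.3],[-1.3,-0.2,-1.0,0,0.3],[-1.3,-0.2,-1.0,0,0.3],[-1.3,-0.2,-1.0,0,0.3],[-1.3,-0.2,-1.0,0,0.3],[-1.3,-0.2,-1.0,0,0.3],[-1.3,-0.2,-1.0,0,0.3],[-1.3,-0.2,-1.0,0,0.3],[-1.3,-0.2,-0.5,0,0.3],[-0.5,0,0,0,0.3]],
])

```text
clock: 14.25
position: [614.9, 61.5, 301.1]
ee_rot: [-0.54, 0.841, 0.015, -0.026]
contact_force: [0.5, 0.4, -1.8]
gripper_width: 40.8
```

```bash
python3 -c "
from h import *
plan([614.5,58.5,215],-114,1);print(pose()[2][:,2])"
```

```text
clk 14.25 pos [614.9  61.5 301.1] psi -114.5 turn -0.009 tilt 3.48 j6 -45.0 F [ 0.5  0.4 -1.8] M [ 0.014 -0.168 -0.059] w 40.8
[0.29, -0.09, 8.61, np.float64(-0.009)]
[-0.06064304 -0.00297442 -0.99815509]
```

>>> send_rows([
  [[0,-0.1,1.0,0,0.3],[0.1,-0.1,2.0,0,0.3],[0.1,-0.1,2.5,0,0.3],[0.1,-0.1,2.0,0,0.3],[0,-0.1,0.8,0,0.3],[0,0,0.2,0,0.3],[0,0,0,0,0.3],[0,0,0,0,0.3]],
])

```text
clock: 14.92
position: [611.1, 57.0, 207.8]
ee_rot: [-0.541, 0.84, 0.016, -0.029]
contact_force: [0.3, -0.1, -1.8]
gripper_width: 40.4
```

```bash
python3 -c "
from h import *
plan([614.5,58.5,205],-114,1);print(pose()[2][:,2])
q,d=grab('side');p,dt=grab('top');np.savez('s2.npz',q=q,d=d,p=p,dt=dt)
W=pts('side',d);T=pts('top',dt)
for n,w in(('side',W),('top',T)):
  for lo,hi in((170,195),(195,225),(225,265),(150,160)):
    m=(np.hypot(w[...,0]-614,w[...,1]-57)<27)&(w[...,2]>lo)&(w[...,2]<hi)
    if m.sum()>5:print(n,lo,hi,m.sum(),w[m].mean(0).round(1),w[m].min(0).round(1),w[m].max(0).round(1))
cv2.imwrite('pics/d1.png',np.hstack([cv2.resize(q[110:230,220:340],None,fx=4,fy=4,interpolation=2),cv2.resize(p[110:230,180:270],None,fx=3.33,fy=4,interpolation=2)]))"
```

```text
clk 14.92 pos [611.1  57.  207.8] psi -114.4 turn -0.007 tilt 3.79 j6 -44.0 F [ 0.3 -0.1 -1.8] M [-0.019 -0.1   -0.027] w 40.4
[-0.28, -0.25, 0.28, np.float64(-0.007)]
[-0.06604353 -0.0040791  -0.99780841]
side 170 195 110 [608.2  40.1 185.3] [590.6  30.9 173.5] [632.1  57.1 194.9]
side 195 225 185 [607.8  41.1 210.8] [587.8  31.1 195.1] [630.9  63.6 224.7]
side 225 265 309 [609.9  48.  243.5] [587.   31.2 225.1] [635.5  74.5 264.4]
side 150 160 59 [616.   53.  154.6] [603.9  41.7 150. ] [631.2  69.7 158.7]
top 170 195 30 [597.7  47.3 186.1] [589.   36.1 176.9] [624.8  63.  194.8]
top 195 225 48 [597.7  44.1 210.1] [588.2  34.4 195.6] [622.5  55.8 224.8]
top 225 265 86 [599.3  44.3 246.5] [587.7  33.8 225.4] [617.7  68.  264.1]
```

View pics/d1.png

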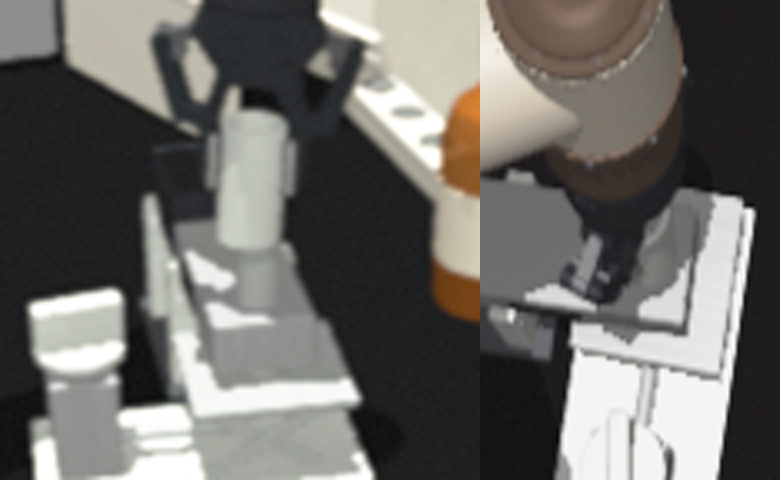

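Side crop shows the held sleeve (crop columns 217-287) just above the port (240-277), leaning slightly. I'll fit circles of known radius to both in the same view.

```bash
cat > fit.py <<'E'
from h import *
from scipy.optimize import least_squares
def circ(P,r,x0):
    f=least_squares(lambda c:np.hypot(P[:,0]-c[0],P[:,1]-c[1])-r,x0,loss='soft_l1'); return f.x.round(1),np.abs(f.fun).mean().round(2),len(P)
def fits(d,uc,v0,v1,hw,r,zs,x0):
    W=pts('side',d)[v0:v1,uc-hw:uc+hw].reshape(-1,3)
    for lo,hi in zs:
        P=W[(W[:,2]>lo)&(W[:,2]<hi)&(np.hypot(W[:,0]-x0[0],W[:,1]-x0[1])<35)]
        if len(P)>8: print(lo,hi,circ(P,r,x0))
E
python3 - <<'E'
from fit import *
d=np.load('s2.npz')['d'];d0=np.load('side0.npz')['d']
print('sleeve');fits(d,283,130,180,8,21,[(176,196),(196,216),(216,236),(236,250)],(611,57))
print('port now');fits(d,284,165,190,9,14.5,[(128,140),(140,150)],(615,57))
u,v=proj('side',[616,55,140]);print(u,v)
print('port0');fits(d0,284,150,200,12,14.5,[(128,140),(140,150)],(615,57))
print('sleeve0');fits(d0,250,255,300,10,21,[(10,30),(30,50),(50,70)],(449,-192))
W=pts('side',d);m=W[130:182,276:290];print(np.nanmin(m[(m[...,2]>160)&(np.hypot(m[...,0]-611,m[...,1]-50)<25)][:,2]))
E
```

```text
sleeve
176 196 (array([612.7,  56.1]), np.float64(1.31), 108)
196 216 (array([614.1,  56. ]), np.float64(1.39), 114)
216 236 (array([615.5,  55.1]), np.float64(1.39), 114)
236 250 (array([615.5,  54. ]), np.float64(2.13), 114)
port now
128 140 (array([618.4,  58.2]), np.float64(1.47), 43)
140 150 (array([617.9,  58.2]), np.float64(1.06), 35)
283.66928811734886 180.28991118673065
port0
128 140 (array([618.6,  58.8]), np.float64(1.17), 43)
140 150 (array([617.9,  58.3]), np.float64(1.39), 37)
sleeve0
10 30 (array([ 450.8, -190.7]), np.float64(0.98), 124)
30 50 (array([ 450.9, -190.9]), np.float64(0.74), 126)
50 70 (array([ 450.6, -192. ]), np.float64(2.12), 185)
173.49985458393616
```

>>> send_rows([
  [[-0.1,-0.2,0,0,0.3],[-0.2,-0.2,0,0,0.3],[-0.1,-0.1,0,0,0.3],[0,0,0,0,0.3],[0,0,0,0,0.3]],
])

```text
clock: 15.43
position: [620.4, 59.5, 212.2]
ee_rot: [-0.541, 0.84, 0.015, -0.024]
contact_force: [0.7, 1.1, -1.6]
gripper_width: 40.8
```

```bash
cat > f2.py <<'E'
from fit import *
plan([617,59,190],-114.4,1)
d=grab('side')[1];z=pose()[1][2]-33
print('sleeve');fits(d,284,130,182,8,21,[(z+2,z+20),(z+20,z+40),(z+40,z+60)],(617,57))
print('port now');fits(d,284,165,190,9,14.5,[(128,140),(140,150)],(615,57))
E
python3 f2.py
```

```text
clk 15.43 pos [620.4  59.5 212.2] psi -114.4 turn -0.0 tilt 3.25 j6 -44.0 F [ 0.7  1.1 -1.6] M [-0.019 -0.14   0.009] w 40.8
[0.18, 0.29, 2.22, np.float64(-0.0)]
sleeve
181.19430728746087 199.19430728746087 (array([622.5,  58.2]), np.float64(1.53), 91)
199.19430728746087 219.19430728746087 (array([623.6,  58. ]), np.float64(1.36), 102)
219.19430728746087 239.19430728746087 (array([623.6,  57.9]), np.float64(1.78), 113)
port now
128 140 (array([618.4,  59.2]), np.float64(1.13), 43)
140 150 (array([618.2,  58.3]), np.float64(1.3), 34)
```

>>> send_rows([
  [[0.1,0.1,0.5,0,0.3],[0,0.1,0.6,0,0.3],[0,0,0.4,0,0.3],[0,0,0.1,0,0.3],[0,0,0,0,0.3],[0,0,0,0,0.3]],
])

```text
clock: 15.98
position: [616.1, 59.2, 193.8]
ee_rot: [-0.541, 0.84, 0.015, -0.025]
contact_force: [-0.0, 0.6, -1.5]
gripper_width: 40.5
```

```bash
python3 f2.py
```

```text
clk 15.98 pos [616.1  59.2 193.8] psi -114.4 turn -0.0 tilt 3.36 j6 -44.0 F [-0.   0.6 -1.5] M [ 0.009 -0.15   0.084] w 40.5
[-0.02, -0.09, 0.38, np.float64(-0.0)]
sleeve
162.87408175148823 180.87408175148823 (array([618.2,  58.1]), np.float64(1.22), 95)
180.87408175148823 200.87408175148823 (array([619. ,  57.9]), np.float64(1.28), 106)
200.87408175148823 220.87408175148823 (array([619.9,  57.4]), np.float64(1.55), 119)
port now
128 140 (array([618.4,  58.7]), np.float64(1.52), 46)
140 150 (array([618. ,  58.4]), np.float64(1.43), 38)
```

Foot is within 1 mm of the port axis. Descend in stages, watching force.

>>> send_rows([
  [[0,-0.05,0.4,0,0.3],[0,-0.05,0.4,0,0.3],[0,0,0.4,0,0.3],[0,0,0,0,0.3]],
])

```text
clock: 16.37
position: [616.7, 58.9, 181.1]
ee_rot: [-0.541, 0.84, 0.015, -0.025]
contact_force: [-0.3, -0.2, -2.3]
gripper_width: 40.8
```

```bash
python3 f2.py
```

```text
clk 16.37 pos [616.7  58.9 181.1] psi -114.4 turn -0.0 tilt 3.29 j6 -44.0 F [-0.3 -0.2 -2.3] M [-0.013 -0.055 -0.047] w 40.8
[-0.03, -0.02, -0.89, np.float64(-0.0)]
sleeve
150.50291388490754 168.50291388490754 (array([618.6,  57.8]), np.float64(1.39), 90)
168.50291388490754 188.50291388490754 (array([619.9,  57.4]), np.float64(1.7), 105)
188.50291388490754 208.50291388490754 (array([620.8,  57.6]), np.float64(1.55), 111)
port now
128 140 (array([618.2,  58.7]), np.float64(1.41), 46)
140 150 (array([619.8,  54.4]), np.float64(2.12), 23)
```

>>> send_rows([
  [[0,0,0.4,0,0.3],[0,0,0.4,0,0.3],[0,0,0.4,0,0.3],[0,0,0,0,0.3]],
])

```text
clock: 16.75
position: [616.3, 58.8, 168.6]
ee_rot: [-0.541, 0.84, 0.015, -0.024]
contact_force: [-0.1, -0.4, -2.4]
gripper_width: 40.8
```

```bash
python3 f2.py
```

```text
clk 16.75 pos [616.3  58.8 168.6] psi -114.4 turn -0.0 tilt 3.23 j6 -44.0 F [-0.1 -0.4 -2.4] M [ 0.007 -0.102  0.001] w 40.8
[-0.04, -0.05, -2.14, np.float64(-0.0)]
sleeve
137.9896320772683 155.9896320772683 (array([619. ,  58.2]), np.float64(1.13), 63)
155.9896320772683 175.9896320772683 (array([619.3,  57.7]), np.float64(1.41), 104)
175.9896320772683 195.9896320772683 (array([620.2,  56.9]), np.float64(1.56), 109)
port now
128 140 (array([617.3,  53.2]), np.float64(3.1), 31)
140 150 (array([616.6,  50.6]), np.float64(2.21), 53)
```

>>> send_rows([
  [[0,0,0.3,0,0.3],[0,0,0.3,0,0.3],[0,0,0.1,0,0.3],[0,0,0,0,0.3]],
])

```text
clock: 17.13
position: [616.4, 58.9, 161.6]
ee_rot: [-0.541, 0.84, 0.014, -0.024]
contact_force: [-0.2, -0.3, -1.8]
gripper_width: 41.0
```

```bash
python3 f2.py
```

```text
clk 17.13 pos [616.4  58.9 161.6] psi -114.4 turn 0.0 tilt 3.16 j6 -44.0 F [-0.2 -0.3 -1.8] M [-0.072 -0.129  0.026] w 41.0
[-0.04, -0.05, -2.84, np.float64(0.0)]
sleeve
130.7098883923385 148.7098883923385 (array([619.5,  58.6]), np.float64(1.39), 25)
148.7098883923385 168.7098883923385 (array([619.4,  57.6]), np.float64(1.42), 104)
168.7098883923385 188.7098883923385 (array([619.7,  57.5]), np.float64(1.59), 113)
port now
128 140 (array([614.8,  50.8]), np.float64(2.19), 52)
140 150 (array([616.5,  50.4]), np.float64(2.31), 55)
```

>>> send_rows([
  [[0,0,0.15,0,0.3],[0,0,0.1,0,0.3],[0,0,0,0,0.3]],
])

```text
clock: 17.43
position: [616.5, 59.0, 159.4]
ee_rot: [-0.541, 0.84, 0.014, -0.023]
contact_force: [0.1, -0.5, -1.0]
gripper_width: 40.2
```

```bash
python3 f2.py
```

```text
clk 17.43 pos [616.5  59.  159.4] psi -114.4 turn 0.0 tilt 3.11 j6 -44.0 F [ 0.1 -0.5 -1. ] M [ 0.05  -0.092 -0.022] w 40.2
[-0.03, -0.05, -3.06, np.float64(0.0)]
sleeve
128.4074051753233 146.4074051753233 (array([618.8,  58.3]), np.float64(0.44), 15)
146.4074051753233 166.4074051753233 (array([619.5,  57.2]), np.float64(1.52), 105)
166.4074051753233 186.4074051753233 (array([620.4,  57.6]), np.float64(1.54), 104)
port now
128 140 (array([616.4,  51.7]), np.float64(2.05), 62)
140 150 (array([616.2,  50.1]), np.float64(2.31), 51)
```

Sleeve is almost seated. Release and let it settle.

>>> send_rows([
  [[0,0,0,0,0.4],[0,0,0,0,0.55],[0,0,0,0,0.7],[0,0,0,0,0.7],[0,0,0,0,0.7],[0,0,0,0,0.7]],
])

```text
clock: 17.98
position: [617.8, 59.0, 161.4]
ee_rot: [-0.542, 0.84, 0.013, -0.021]
contact_force: [0.6, -0.2, -0.1]
gripper_width: 59.5
```

```bash
cat > f3.py <<'E'
from fit import *
import sys
plan([617,59,190],-114.4,1)
q,d=grab('side')
fits(d,284,130,190,9,21,[(128,145),(145,165),(165,185),(185,203)],(617,57))
W=pts('side',d); m=(np.hypot(W[...,0]-617,W[...,1]-56)<24)&(W[...,2]>192)&(W[...,2]<225)
m[:,:275]=0;m[:,293:]=0
print('rim z',np.percentile(W[m][:,2],[50,75,95]).round(1))
cv2.imwrite(f'pics/{sys.argv[1]}.png',cv2.resize(q[110:230,220:340],None,fx=4,fy=4,interpolation=2))
E
python3 f3.py e1; python3 m.py|tail -2
```

```text
clk 17.98 pos [617.8  59.  161.4] psi -114.3 turn 0.001 tilt 2.88 j6 -44.0 F [ 0.6 -0.2 -0.1] M [-0.005 -0.139 -0.002] w 59.5
[0.03, 0.07, -2.86, np.float64(0.001)]
128 145 (array([617.7,  57.8]), np.float64(1.11), 85)
145 165 (array([617.7,  58.3]), np.float64(1.38), 103)
165 185 (array([618. ,  57.9]), np.float64(1.41), 109)
185 203 (array([618.1,  57. ]), np.float64(2.3), 141)
rim z [200.4 204.  206.1]
platf (np.float64(59.02), np.int64(127)) (np.float64(74.74), np.int64(166))
housing (np.float64(124.15), np.int64(316)) (np.float64(124.65), np.int64(271)) port (array([616.32,  53.61, 154.35]), np.int64(55)) (array([609.56,  43.84, 157.52]), np.int64(42))
```

View pics/e1.png

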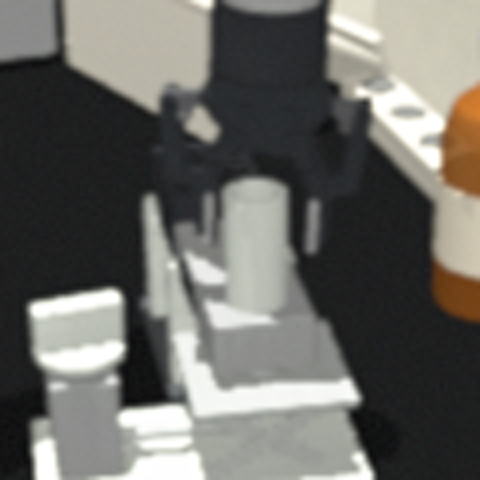

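The sleeve stands upright and home, with the fingers clear on both sides (crop columns 208 and 313). Retreat upward.

>>> send_rows([
  [[0,0,-0.8,0,0.75],[0,0.1,-1.2,0,0.75],[0,0.1,-1.5,0,0.75],[0,0.1,-1.5,0,0.75],[0,0.1,-1.5,0,0.75],[0,0,-2.0,0,0.75],[0,0,-2.0,0,0.75],[0,0,-1.5,0,0.75],[0,0,-0.5,0,0.75],[0,0,0,0,0.75]],
])

```text
clock: 18.92
position: [620.5, 60.2, 296.6]
ee_rot: [-0.542, 0.84, 0.012, -0.021]
contact_force: [0.5, -0.1, 0.1]
gripper_width: 64.2
```

```bash
python3 f3.py e2; python3 m.py|tail -2
```

```text
clk 18.92 pos [620.5  60.2 296.6] psi -114.3 turn 0.001 tilt 2.81 j6 -44.0 F [ 0.5 -0.1  0.1] M [ 0.003 -0.109 -0.01 ] w 64.2
[0.26, 0.27, 10.66, np.float64(0.001)]
128 145 (array([617.8,  57.6]), np.float64(1.39), 87)
145 165 (array([617.9,  58.4]), np.float64(1.23), 98)
165 185 (array([618.,  58.]), np.float64(1.24), 111)
185 203 (array([617.2,  56.8]), np.float64(2.28), 142)
rim z [200.  203.8 205.6]
platf (np.float64(59.02), np.int64(127)) (np.float64(73.95), np.int64(167))
housing (np.float64(124.15), np.int64(316)) (np.float64(124.65), np.int64(275)) port (array([616.32,  53.61, 154.35]), np.int64(55)) (array([608.85,  44.21, 157.92]), np.int64(41))
```

View pics/e2.png

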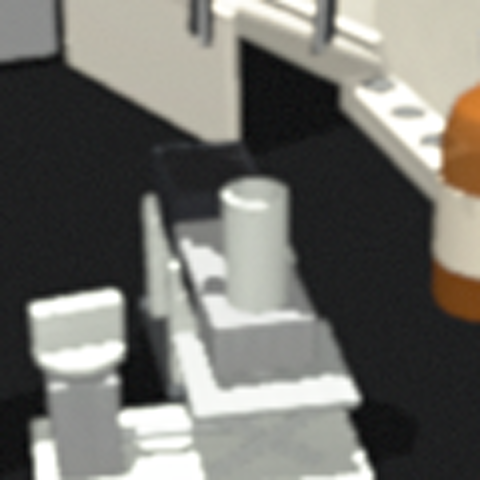

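The sleeve stands square on the housing (rim about z 205) and the arm is clear, so I'm handing in.

```bash
python3 -c "
from bench import job; print(job.job_done())"
```

```text
the job is handed in; nothing more can be done
None
```

The platform bears on the cell's foot and the sleeve stands fully home on the port. I handed the job in at about 19 s on the robot's clock, well under the 72 s limit. No verdict is reported.

**Jacking:** I turned the knob clockwise about 2.3 rad in one grasp. I stopped when the torque had risen from about 0.17 to 0.30 N m, with the housing about 0.5 mm higher in the side view (3 mm allowed).

**Sleeve:** I then fetched the aluminium sleeve, lowered it onto the port without any noticeable contact force, released it and backed off upward.

**Last checks, after the arm was clear:**
- **Position:** the sleeve axis is within about 1 mm of the port axis and upright to within what the side view can show.
- **Seating:** its upper rim is at about 205 mm, which puts the lower rim on the housing.
- **Cell:** the housing stayed at +0.5 mm.
- **Arm:** the measured force on it was about zero.

**Doubts:**
- **Bearing force:** the force of the platform on the foot was not measured directly. It rests on the torque rise and the 0.5 mm lift.
- **Camera offset:** the side camera reads about 3 mm off in x, so I compared sleeve and port within that one view.
- **Tool tilt:** the tool drifted about 3° off vertical during the moves, but the sleeve straightened itself on release.
- **Platform reading:** one later reading was 0.8 mm lower than the one before, which I took as noise because the housing height did not change.
- **Bystanders:** I did not measure them again at the end. The arm passed clear of them.

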